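# Lock the gearbox in its timing position

## Task

Turn the gearbox's handwheel, with as many fresh grasps as it takes, until the gap of the missing tooth in the big toothed wheel faces the locking bolt, then slide the bolt fully home into the gap by its knob, without forcing it. Let go, and leave the other things on the bench where they are.

Things in the scene. Friction and masses are not known exactly. Their poses are not given: they have to be found in the camera images.
- gearbox: the gearbox prototype, fixed to the bench: two aluminium plates with gears between. Origin on the bench, 150 mm straight below the centre of the big toothed wheel. z up; x level; y level, to the side where the bolt is. The shaft (axis of toothed wheel and handwheel) is z leaned 25 degrees towards this body's -x, so its face looks up and roughly to the robot
- hub (a point): centre of the handwheel, on the shaft axis, in the rim's mid-plane; turns with it: z up along the shaft, y towards the side of the missing tooth. Black rim of round 12 mm bar, 110 mm across between bar centres; three 8 mm spokes in the rim's plane, 120 degrees apart, one along y; hub 30 mm across, 6 mm above the rim's mid-plane. Open space of 34 mm between rim and toothed wheel
- wheel (a joint): turn of the shaft with handwheel and toothed wheel, rad; 0 (or any whole turn) when the missing tooth's gap faces the bolt, growing anticlockwise seen from above down the shaft. It turns either way without end; stiff, about 0.25 N m (5 N at the rim), and stays where it is left
- gap (a point): middle of the missing tooth's gap, 81 mm from the shaft axis, 46 mm below hub's plane, same axes as hub. The gap is 30 mm wide at the mouth (ordinary gaps 10 mm). The big toothed wheel: dark steel, 180 mm over the teeth, 12 mm thick, 28 tooth places less one, teeth 10 mm wide and 17 mm deep, rigid with the handwheel
- bolt (a joint): how far the locking bolt is pushed in, m: 0 drawn back (nose 6 mm off the teeth), 0.022 fully home on its stop. Slides level along the gearbox's -y, towards the shaft; takes about 2.5 N and stays where left. Round nose 22 mm wide: enters only the missing tooth's gap, and nudges the wheel true if the gap is within about 3 degrees; against a tooth it stops at 0.006 to 0.010
- knob (a point): grip point on the bolt's knob: a black round peg 16 mm across, parallel to the shaft; the point is on its axis, 13 mm below its top and 24 mm above the guide cheeks beside the bolt. z up along the knob, y away from the shaft (opposite to the way the bolt goes in), x uphill
- lamp (a point): middle of the black work-light bar (30 x 185 x 14 mm, along the gearbox's y) fixed over the uphill side of the wheel, where an upright tool would run into it; it stands 205 mm above the toothed wheel's plane along the shaft, 130 mm uphill of the shaft, held by a 12 mm post on the side away from the bolt
- nose (a point): tip of the bolt's round nose, in the toothed wheel's mid-plane
- spare_gear: loose grey plastic gear lying flat, 90 mm across, 14 mm thick, on the bench near the gearbox; a bystander; origin at the centre of its underside
- pinion: loose small grey plastic gear lying flat, 52 mm across, 22 mm thick, on the bench near the gearbox; a bystander; origin at the centre of its underside
- tape_measure: tape measure, 62 x 66 x 34 mm; a bystander; origin at the centre of its underside
- power_bank: stick-shaped power bank, 25 x 95 x 23 mm; a bystander; origin at the centre of its underside
- screwdriver: screwdriver lying on the bench; a bystander
- screw_dish: small open plastic dish, 72 mm across, 30 mm high; a bystander; origin at the centre of its underside
- steering_yoke: black game steering yoke lying flat, about 150 x 260 mm, 32 mm high; a bystander; origin at the centre of its underside

How it is judged (in metres and radians):
At the end, for the whole second after the job is handed in: The bolt is pushed in at least 18 of its 22 mm, its nose in the missing tooth's gap (gap within 0.1 rad of facing the bolt), the wheel at rest (value of joint bolt above 0.018 m and y of gap in the frame of gearbox above 0.05 m and angle between the y axis of hub and the y axis of gearbox, either way round below 0.1 rad and velocity of joint wheel between -0.05 and 0.05 rad/s); the robot touches nothing.
It fails at once if the bolt is forced against the toothed wheel with more than 40 N (contact force between bolt and wheel above 40 N).
It fails at once if a bystander is moved more than 30 mm (distance of any of spare_gear, pinion, tape_measure, power_bank, screwdriver, screw_dish, steering_yoke from where it was at the start of the episode above 0.03 m).
It also fails if it takes over 64 s, if anything falls off the work surface, if the arm or the gripper's body presses on something with over 40 N, if the wrist force passes 120 N, or if a joint passes its speed limit or range.

## Robot

A 6-joint arm with a two-finger parallel gripper is mounted at the origin on the work surface. World frame = base frame: x ahead of the robot, y to its left, z up, the work surface at z = 0. Lengths are in m, angles in degrees, forces in N, time in s.
With the tool pointing down it reaches from about 0.3 to 0.75 m from the base axis. Payload 8.5 kg.
Tool frame: the origin (TCP) lies at the very end of the fingers, on their centre line; the grasp point (between the pads) lies 19 mm behind it; z points along the fingers, y is the line along which they close (so a half turn about z gives the same grasp; the last joint's range is limited). The gripper opens to 85 mm and grips with 20 to 120 N. Pads are 22 mm wide; open, the fingers measure 114 mm over their backs; the gripper's body (76 mm by 85 mm) begins 54 mm behind the grasp point. The pads swing forward as they close: fully open they stand 13 mm farther back than shut.
Start: joints at [-80.346, 21.807, 74.336, -0, 83.858, -12.336], TCP at [0.206, -0.51, 0.231] pointing down, gripper open.
Joint ranges: [-178.18, 178.18], [-50.72, 133.34], [12.68, 142.11], [-81.47, 261.47], [9.98, 163.14], [-165.26, 165.26]. Speed limits (degrees/s): [136.94, 136.94, 180, 180, 180, 180].

## Interface

Orientations are given as a 3x3 rotation matrix whose columns are the frame's x, y, z axes.
In Python, from rig import observe, cams, ticket gives the robot as it stands.
- The arm moves only by the tool move_arm, never from a script. Its arguments are lists of equal length, an entry for each row: "jaw": the finger opening in cm, from 0 to 8.54; "dp": the shift along the tool's x, y, z in cm, a list of three; "turn": the turn, a rotation vector about the tool's x, y, z in rad, a list of three. In form: {"jaw": [jaw, ...], "dp": [[tx, ty, tz], ...], "turn": [[wx, wy, wz], ...]}. A call has 1 to 12 rows; each row shifts and turns the commanded pose from where the row before left it, along the tool's axes as they then stand; what a row does not reach is not made up. A row lasts 1/12 s, in which the tool goes at most 41.7 mm and 7.16 degrees, less where a joint would pass 70% of its speed; a pose out of reach is approached as far as the arm can. A call is refused whole if a number of a shift passes 4.17 or a number of a turn 0.125, either way. A call with a gripper value outside its range is refused whole. The fingers move at their own pace and stop on an object; "force" is the grip in N (left out, the last holds). Time passes only in rows, so rows that do not move let the fingers close. It gives the time, the measured TCP pose, the force, the opening and the grip force at its end, in the units of the state.
- observe(): the state, without advancing time (a new reading comes with each control period).
- cams.get_image(name): name is "scene" or "side" or "wrist"; returns (picture, depth): 400x640x3 uint8, red, green, blue; 400x640 float32, m along the optical axis (not along the pixel's ray), 0 where there is no reading.
- cams.calibration(name): a dict with "vertical_fov" (degrees; the focal length in pixels is half the picture's height over the tangent of half this angle, whatever the lens; pixels are square), "cx", "cy" (the principal point, pixels), "view" (4x4, takes a point from world to camera coordinates); the wrist camera has in their place "tool_from_camera" (4x4, takes a point from camera to tool coordinates, whose origin is the TCP and whose axes are the flange's). Camera axes: x right, y up, looking along -z (the intrinsics and any distortion apply to the point x, -y, -z); pixel columns grow to the right and rows downward; lengths in m; the calibration is good to about 2 mm. The wrist camera is an equidistant fisheye: a pixel r from the principal point sees the ray r / f radians off the axis. A picture is of the moment at which its call begins: read the wrist's pose just before it. calibration takes no time and is no camera call.
- ticket.close_job(): hands the job in; it is judged then, once.
Trained networks look in the newest picture that a camera, given by its name, has taken for a name from the list of things; names that differ only in an ending like _2 or _b are one class to them, and where a whole thing is asked for, a point or a joint stands for the part that bears it (a point fixed in the world has none). Each returns a list of dicts, best first, with "p" (0 to 1); they miss things now and then, are a little off and sometimes report something else, mostly with a low value. They report only what shows in the picture. A call takes as long as a camera call.
- cams.spot_in(camera, query): "box" ([centre column, centre row, width, height] as shares, 0 to 1, of the picture: columns of its width, rows of its height, round what is visible of it).
- cams.outline_of(camera, query): "mask" (400x640 bool, what is visible of it) and "box" ([centre column, centre row, width, height] as shares, 0 to 1, of the picture: columns of its width, rows of its height, round what is visible of it).
- cams.mark_of(camera, query): "location" ([column, row] as shares, 0 to 1, of the picture: columns of its width, rows of its height: a listed point, or the origin of a listed thing).
The state is a dict: "time_s": time; "q": joint angles; "qvel": joint speeds; "joint_efforts": joint torques, N m; "position": TCP position; "tool_rot": TCP orientation; "ft_force": force on the tool from outside, world axes, zero at the start; "wrist_torque": the same for the moment, N m; "grip_width": finger opening in m; "gripper_force": force on a finger pad.
Only numpy, scipy, OpenCV 4.12 (cv2) and the standard library are available. Lean on these libraries where they do the work, as an engineer would, in place of code of your own. Each camera call takes 0.05 s, during which the arm holds its last target. There are 200 camera calls.

## Working session

There is one attempt and no reset: what is moved stays moved. The work goes in short steps, Python scripts to look and compute and a tool call to move; the robot and the scene stay as the last step left them, time stands still between calls to the robot, and variables do not carry over. Pictures are saved under pics/ and viewed, at most 10 in all, crops included, and the job is handed in when it is done.

Besides the shell and the picture viewer there is one more tool, called after "Request:" as name(argument=value, ...), one argument or row to a line, values as JSON. move_arm: Moves the arm, as the interface text tells. Its arguments: {"type":"object","properties":{"jaw":{"type":"array","items":{"type":"number"}},"dp":{"type":"array","items":{"type":"array","items":{"type":"number"}}},"turn":{"type":"array","items":{"type":"array","items":{"type":"number"}}},"force":{"type":"number"}},"required":["jaw","dp","turn"]}

```bash
mkdir -p pics
cat > h.py <<'E'
import numpy as np, cv2
from rig import observe, cams, ticket
def cal(n):
    c=cams.calibration(n); f=200/np.tan(np.radians(c["vertical_fov"])/2); return c,f
def pix2w(n,u,v,d):
    c,f=cal(n); p=np.array([(u-c["cx"])/f*d, -(v-c["cy"])/f*d, -d,1]); return (np.linalg.inv(np.array(c["view"]))@p)[:3]
def w2pix(n,P):
    c,f=cal(n); p=np.array(c["view"])@np.r_[P,1]; return c["cx"]+f*p[0]/-p[2], c["cy"]-f*p[1]/-p[2]
E
python3 - <<'E'
from h import *
for n in ("scene","side"):
    im,d=cams.get_image(n); cv2.imwrite(f"pics/{n}0.png",im[:,:,::-1]); np.save(f"{n}_d.npy",d)
    print(n,cams.calibration(n))
    for q in ("hub","gap","knob","lamp","nose","gearbox"):
        for r in cams.mark_of(n,q)[:2]:
            u,v=r["location"][0]*640,r["location"][1]*400
            dd=d[min(int(v),399),min(int(u),639)]
            print(q,round(r["p"],2),round(u,1),round(v,1),dd,pix2w(n,u,v,dd).round(4))
print(observe())
E
```

```text
scene {'vertical_fov': 53.15394904276489, 'cx': 319.1056579617366, 'cy': 196.89098422796187, 'view': array([[ 0.13609467,  0.99069353,  0.00213776, -0.11364687],
       [-0.72619033,  0.09829077,  0.68043113,  0.21489481],
       [ 0.6738886 , -0.09415548,  0.73280891, -1.75593532],
       [ 0.        ,  0.        ,  0.        ,  1.        ]])}
hub 0.82 294.0 226.7 1.1986088 [ 0.6017 -0.0443  0.2015]
gap 0.78 271.6 246.5 1.1955242 [ 0.6375 -0.1166  0.1635]
gap 0.57 239.3 269.3 1.3066376 [ 0.6107 -0.2325  0.0216]
knob 0.6 340.3 222.3 1.2363904 [0.5877 0.0997 0.1814]
lamp 0.61 281.3 192.7 1.0212868 [ 0.6456 -0.0724  0.3995]
nose 0.42 322.6 232.1 1.2428156 [0.5982 0.0432 0.1556]
nose 0.38 321.6 224.7 1.3078302 [0.5406 0.0484 0.1206]
gearbox 0.79 299.4 269.7 1.2348303 [ 0.6778 -0.04    0.0827]
side {'vertical_fov': 43.03083789956533, 'cx': 325.1772544882365, 'cy': 202.07203911304794, 'view': array([[-0.68317899, -0.72993486,  0.02148424,  0.3638143 ],
       [ 0.51136311, -0.45719063,  0.72765686, -0.45149034],
       [-0.52131971,  0.50810612,  0.68560479, -1.73270675],
       [ 0.     
[... 565 characters left out ...]
1.23372434e+01]), 'qvel': array([ 0.02517754,  0.04612561,  0.01093279, -0.03472103,  0.07106318,
        0.08139028]), 'joint_efforts': array([-3.39338430e-04, -4.48240793e+01, -2.31436372e+01, -1.83673678e-04,
        5.89163046e-04,  1.93735656e-05]), 'position': array([ 0.20595248, -0.50996102,  0.23132831]), 'tool_rot': array([[ 9.27233234e-01,  3.74484352e-01,  1.70666876e-05],
       [ 3.74484352e-01, -9.27233234e-01, -2.61335589e-06],
       [ 1.48461391e-05,  8.81439789e-06, -1.00000000e+00]]), 'ft_force': array([ 0.39078625, -0.04205836, -0.29904015]), 'wrist_torque': array([ 4.83542073e-05, -2.88609702e-02, -1.00470537e-02]), 'gripper_force': 0.0, 'grip_width': 0.0852647992923902}
```

Run:
```python
import cv2
a=cv2.imread("pics/scene0.png")[130:330,170:430]; b=cv2.imread("pics/side0.png")[110:290,230:420]
cv2.imwrite("pics/s1.png",cv2.resize(a,(780,600),interpolation=2)); cv2.imwrite("pics/s2.png",cv2.resize(b,(633,600),interpolation=2))
```

```text
(no output)
```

View pics/s1.png

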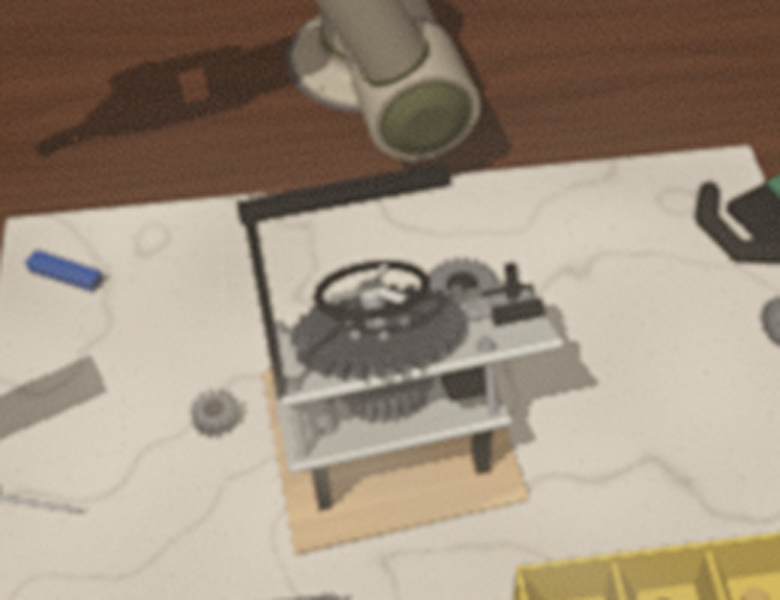

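View pics/s2.png

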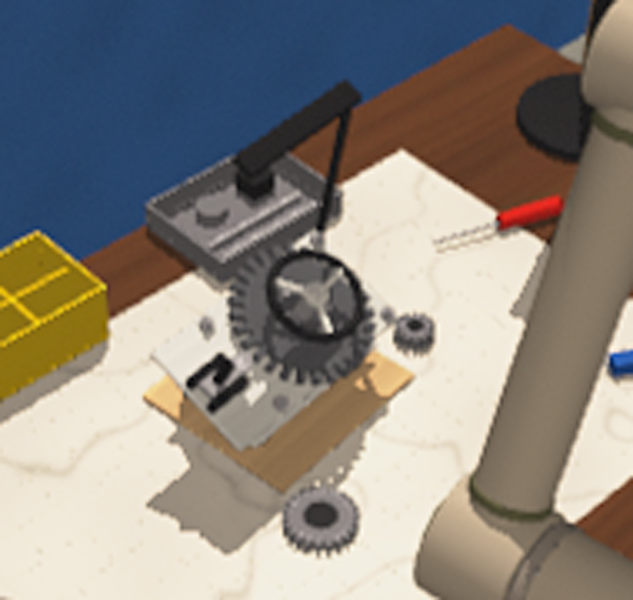

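The scene view shows the gearbox centre, handwheel at about px (294,226), lamp bar left-top to right (250–320, 190–200), knob near (340,222). In the side view the knob is near (302,220). Both agree with the networks. Next I'll fit the gearbox pose from depth.

Run:
```python
from h import *
def cloud(n,m,d):
    c,f=cal(n); v,u=np.nonzero(m&(d>0)); z=d[v,u]
    p=np.c_[(u-c["cx"])/f*z,-(v-c["cy"])/f*z,-z,np.ones(len(z))]; return (p@np.linalg.inv(np.array(c["view"])).T)[:,:3]
for n in ("scene","side"):
    im,d=cams.get_image(n)
    for q in ("lamp","hub","gearbox","knob","nose"):
        for r in cams.outline_of(n,q)[:1]:
            P=cloud(n,r["mask"],d); 
            if len(P)<5: print(q,"few");continue
            if q=="lamp": P=P[P[:,2]>.37]
            m=np.median(P,0); k=np.linalg.norm(P-m,axis=1)<.13; P=P[k]; m=P.mean(0)
            s,V=np.linalg.svd(P-m,full_matrices=False)[1:]
            print(n,q,round(r["p"],2),len(P),m.round(4),"ext",P.min(0).round(3),P.max(0).round(3),"\n",V.round(3).tolist(),(s/np.sqrt(len(P))).round(4))
```

```text
scene lamp 0.75 629 [ 0.6504 -0.0664  0.398 ] ext [ 0.621 -0.155  0.37 ] [0.67  0.028 0.407] 
 [[0.114, -0.993, -0.014], [-0.987, -0.111, -0.117], [-0.115, -0.027, 0.993]] [0.053  0.0085 0.0049]
scene hub 0.9 1640 [ 0.6214 -0.0427  0.1755] ext [ 0.528 -0.132  0.11 ] [0.695 0.049 0.225] 
 [[0.034, 0.998, 0.055], [-0.963, 0.048, -0.267], [0.269, 0.044, -0.962]] [0.0441 0.0401 0.0195]
scene gearbox 0.69 4499 [ 0.6665 -0.0377  0.1207] ext [ 0.544 -0.15   0.004] [0.741 0.083 0.225] 
 [[0.442, -0.106, -0.891], [0.001, -0.993, 0.119], [0.897, 0.054, 0.439]] [0.0644 0.0587 0.0295]
scene knob 0.6 1547 [0.3896 0.5041 0.0265] ext [ 0.273  0.378 -0.005] [0.475 0.632 0.04 ] 
 [[0.447, -0.895, 0.0], [-0.895, -0.447, -0.002], [0.002, 0.0, -1.0]] [0.0743 0.0367 0.0066]
scene nose 0.48 156 [0.5925 0.0866 0.1637] ext [0.558 0.05  0.117] [0.613 0.12  0.197] 
 [[0.267, -0.849, -0.456], [0.004, 0.475, -0.88], [0.964, 0.233, 0.13]] [0.0214 0.0107 0.0076]
side lamp 0.95 361 [ 0.6399 -0.0587  0.3974] ext [ 0.614 -0.159  0.37 ] [0.67  0.03  0.409] 
 [[-0.112, 0.994, -0.001], [-0.876, -0.099, -0.472], [0.469, 0.052, -0.882]] [0.055  0.009  0.0044]
side hub 0.8 1396 [ 0.6005 -0.0348  0.1657] ext [ 0.525 -0.146  0.106] [0.692 0.05  0.229] 
 [[-0.816, -0.414, -0.403], [0.369, -0.91, 0.189], [-0.445, 0.006, 0.896]] [0.0445 0.0419 0.0207]
side gearbox 0.71 2258 [0.5966 0.0038 0.1525] ext [ 0.525 -0.133  0.016] [0.692 0.123 0.229] 
 [[-0.065, 0.984, -0.169], [-0.795, -0.153, -0.587], [-0.603, 0.096, 0.792]] [0.0643 0.0452 0.0249]
side knob 0.35 83 [ 0.5907 -0.2207  0.0212] ext [ 0.567 -0.245  0.001] [ 0.613 -0.201  0.032] 
 [[-0.978, -0.199, 0.066], [0.21, -0.948, 0.241], [-0.014, -0.25, -0.968]] [0.012  0.0113 0.0067]
side nose 0.6 99 [0.588  0.089  0.1631] ext [0.57  0.046 0.142] [0.621 0.12  0.195] 
 [[-0.279, 0.892, 0.356], [-0.317, -0.436, 0.842], [-0.906, -0.122, -0.405]] [0.0233 0.0129 0.006 ]
```

```bash
cat >> h.py <<'E'
from scipy.spatial.transform import Rotation as Ro
yaw=np.radians(6.5)
gx=np.array([np.cos(yaw),np.sin(yaw),0]); gy=np.array([-np.sin(yaw),np.cos(yaw),0]); ez=np.array([0,0,1.])
t=np.radians(25); S=np.cos(t)*ez-np.sin(t)*gx; U=np.cos(t)*gx+np.sin(t)*ez
HUB=np.array([.596,-.047,.192])
def tool(phi): # tool y along direction at angle phi from U toward -gy... rotation about S by phi (deg)
    return Ro.from_rotvec(np.radians(phi)*S).as_matrix()@np.c_[gy,U,-S]
def P(du=0,dy=0,ds=0): return HUB+du*U+dy*gy+ds*S
def plan(p,R,N=None):
    o=observe(); p0=np.array(o["position"]); R0=np.array(o["tool_rot"])
    w=Ro.from_matrix(R0.T@R).as_rotvec()
    if N is None: N=int(max(np.ceil(np.linalg.norm(p-p0)/.040),np.ceil(np.linalg.norm(w)/.12),1))
    q=p0.copy();A=R0.copy();dw=w/N
    out=[]
    for i in range(N):
        d=A.T@(p-p0)/N*100; out.append(d.round(2).tolist()); A=A@Ro.from_rotvec(dw).as_matrix()
    print("N",N,"turn",dw.round(4).tolist()); print("dp",out); return out
E
python3 - <<'E'
from h import *
plan(P(-.05,0,.17),tool(0))
E
```

```text
N 14 turn [-0.0266, 0.0202, -0.0913]
dp [[3.02, -2.25, -0.67], [3.22, -1.94, -0.66], [3.4, -1.62, -0.64], [3.54, -1.29, -0.61], [3.66, -0.95, -0.57], [3.74, -0.59, -0.51], [3.79, -0.24, -0.45], [3.8, 0.12, -0.37], [3.78, 0.48, -0.29], [3.72, 0.82, -0.19], [3.64, 1.17, -0.09], [3.52, 1.49, 0.01], [3.36, 1.81, 0.13], [3.18, 2.1, 0.25]]
```

Request:
move_arm(
  jaw=[8.5,8.5,8.5,8.5,8.5,8.5,8.5,8.5,8.5,8.5,8.5,8.5],
  dp=[
    [3.02,-2.25,-0.67],
    [3.22,-1.94,-0.66],
    [3.4,-1.62,-0.64],
    [3.54,-1.29,-0.61],
    [3.66,-0.95,-0.57],
    [3.74,-0.59,-0.51],
    [3.79,-0.24,-0.45],
    [3.8,0.12,-0.37],
    [3.78,0.48,-0.29],
    [3.72,0.82,-0.19],
    [3.64,1.17,-0.09],
    [3.52,1.49,0.01],
  ],
  turn=[
    [-0.0266,0.0202,-0.0913],
    [-0.0266,0.0202,-0.0913],
    [-0.0266,0.0202,-0.0913],
    [-0.0266,0.0202,-0.0913],
    [-0.0266,0.0202,-0.0913],
    [-0.0266,0.0202,-0.0913],
    [-0.0266,0.0202,-0.0913],
    [-0.0266,0.0202,-0.0913],
    [-0.0266,0.0202,-0.0913],
    [-0.0266,0.0202,-0.0913],
    [-0.0266,0.0202,-0.0913],
    [-0.0266,0.0202,-0.0913],
  ],
)

```text
time_s: 2.3
position: [0.4412, -0.1226, 0.3122]
tool_rot: [[0.066, 0.925, 0.374], [0.997, -0.074, 0.007], [0.034, 0.372, -0.928]]
ft_force: [1.0, -1.0, -0.3]
grip_width: 0.0847
gripper_force: 0.0
```

Request:
move_arm(
  jaw=[8.5,8.5,8.5],
  dp=[
    [3.36,1.81,0.13],
    [3.18,2.1,0.25],
    [0,0,0],
  ],
  turn=[
    [-0.0266,0.0202,-0.0913],
    [-0.0266,0.0202,-0.0913],
    [0,0,0],
  ],
)

```text
time_s: 2.55
position: [0.4814, -0.0558, 0.3261]
tool_rot: [[-0.122, 0.898, 0.422], [0.992, 0.111, 0.051], [-0.001, 0.425, -0.905]]
ft_force: [0.2, 0.1, -1.1]
grip_width: 0.085
gripper_force: 0.0
```

```bash
cat >> h.py <<'E'
def wcam():
    o=observe(); im,d=cams.get_image("wrist"); c,f=cal("wrist")
    M=np.eye(4); M[:3,:3]=o["tool_rot"]; M[:3,3]=o["position"]; return im,d,c,f,M@np.array(c["tool_from_camera"])
def wray(u,v,c,f):
    x,y=(u-c["cx"]),(v-c["cy"]); r=np.hypot(x,y); th=r/f
    s=np.sin(th)/np.maximum(r,1e-9); return np.stack([x*s,-y*s,-np.cos(th)],-1)
def wpt(u,v,z,c,f,M):
    k=wray(np.asarray(u,float),np.asarray(v,float),c,f); p=k*(np.asarray(z)/-k[...,2])[...,None]; return p@M[:3,:3].T+M[:3,3]
def g(p): q=np.asarray(p)-HUB; return np.stack([q@U,q@gy,q@S],-1)  # coords rel hub (u,y,s)
def won(u,v,s,c,f,M): # ray meets plane at height s above hub plane
    k=M[:3,:3]@wray(u,v,c,f); o=M[:3,3]; return o+k*((HUB+s*S-o)@S)/(k@S)
E
python3 - <<'E'
from h import *
im,d,c,f,M=wcam(); cv2.imwrite("pics/w1.png",im[:,:,::-1])
print(observe()["position"],P(-.05,0,.17),f,c)
for q,s in (("hub",.006),("gap",-.046),("knob",None),("lamp",None),("nose",None)):
    for r in cams.mark_of("wrist",q)[:2]:
        u,v=r["location"][0]*640,r["location"][1]*400; z=d[min(int(v),399),min(int(u),639)]
        print(q,round(r["p"],2),round(u,1),round(v,1),z,(g(wpt(u,v,z,c,f,M))*1000).round(1),(g(won(u,v,s,c,f,M))*1000).round(1) if s else "")
E
```

```text
[ 0.48045462 -0.05783765  0.32527145] [ 0.47959263 -0.06026294  0.32494141] 309.70691628693146 {'vertical_fov': 65.70646984690485, 'cx': 315.7830309015616, 'cy': 197.09152987653152, 'tool_from_camera': array([[-9.52063124e-04,  9.58031026e-01,  2.86662949e-01,
         7.26952727e-02],
       [ 9.99999347e-01,  7.31101986e-04,  8.77839701e-04,
         2.23500527e-04],
       [ 6.31417819e-04,  2.86663598e-01, -9.58031097e-01,
        -1.42867453e-01],
       [ 0.00000000e+00,  0.00000000e+00,  0.00000000e+00,
         1.00000000e+00]])}
hub 0.9 357.3 180.5 0.31278616 [-4.8  4.2  8.5] [-4.4  3.6  6. ]
hub 0.67 212.7 71.8 0.38607785 [-189.5  130.9 -106.3] [-151.7  116.3    6. ]
gap 0.91 350.9 234.6 0.3305968 [ -8.7 -55.8   7.7] [ -1.7 -79.1 -46. ]
gap 0.27 548.9 269.8 0.16655245 [112.8 -17.4 168. ] [ 350.3 -155.7  -46. ]
knob 0.71 354.6 40.7 0.28133884 [ -9.3 146.9  -0.9] 
knob 0.45 352.6 236.3 0.4014868 [  2.1 -86.3 -57.1] 
nose 0.74 351.4 91.6 0.33177835 [ -7.7  95.9 -38.4]
```

View pics/w1.png

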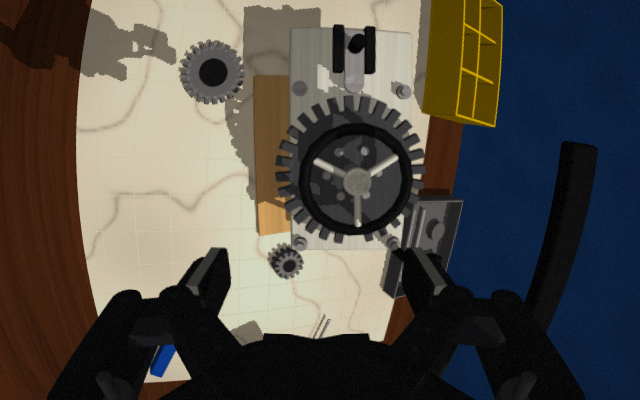

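The wrist picture shows the handwheel centred at (357,181), spokes pointing down, upper-left and upper-right; knob at (355,41); gap probably at (351,235). I'll rectify the toothed ring to confirm.

```bash
sed -i 's/^HUB=.*/HUB=np.array([.596,-.047,.192]); HUB=HUB-.0045*U+.004*gy+.001*S/' h.py
cat >> h.py <<'E'
def rect(im,c,f,M,s,span=.11,n=560,uc=0,yc=0):
    a=np.linspace(-span,span,n); uu,yy=np.meshgrid(a+uc,-a+yc) # right=U, up=gy
    X=HUB+uu[...,None]*U+yy[...,None]*gy+s*S
    q=(X-M[:3,3])@M[:3,:3]; th=np.arccos(-q[...,2]/np.linalg.norm(q,axis=-1)); r=f*th/np.hypot(q[...,0],q[...,1])
    return cv2.remap(im,(c["cx"]+q[...,0]*r).astype(np.float32),(c["cy"]-q[...,1]*r).astype(np.float32),cv2.INTER_CUBIC)
E
python3 - <<'E'
from h import *
im,d,c,f,M=wcam()
A=rect(im,c,f,M,-.040); B=cv2.warpPolar(A,(280,720),(279.5,279.5),280,0)
for r in(.0735,.09): cv2.circle(A,(280,280),int(r/.11*280),(255,0,0),1)
cv2.circle(A,(280,280),2,(255,0,0),-1)
cv2.imwrite("pics/r1.png",A[:,:,::-1])
E
```

```text
(no output)
```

View pics/r1.png

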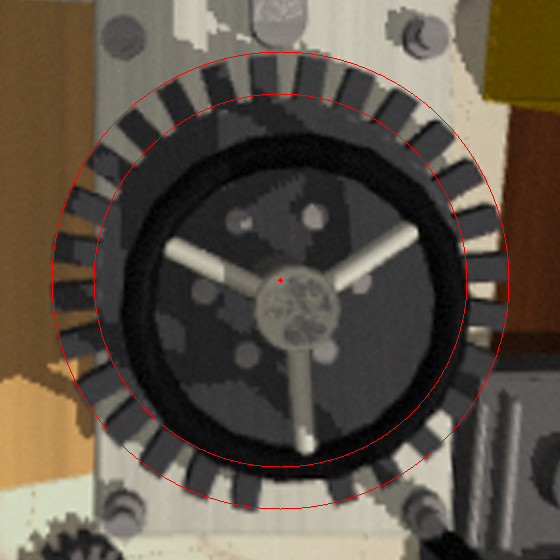

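The rectified view is centred on the shaft. The missing tooth sits at the bottom, around (292,500), so the gap is at −86.3° and the wheel needs about +176° (anticlockwise). I can do that in one rim grasp, from 94° round the downhill side to 270°.

```bash
cat >> h.py <<'E'
def rim(ang,s,r=.055):
    a=np.radians(ang); return P(r*np.cos(a),r*np.sin(a),s), tool(ang-180)
E
python3 - <<'E'
from h import *
plan(*rim(94,.05))
E
```

```text
N 13 turn [0.0, 0.0001, 0.1153]
dp [[0.46, 0.32, 0.91], [0.5, 0.27, 0.91], [0.52, 0.21, 0.91], [0.54, 0.15, 0.91], [0.56, 0.08, 0.91], [0.56, 0.02, 0.91], [0.56, -0.05, 0.91], [0.55, -0.11, 0.91], [0.53, -0.17, 0.91], [0.51, -0.23, 0.91], [0.48, -0.29, 0.91], [0.44, -0.34, 0.91], [0.4, -0.39, 0.91]]
```

Request:
move_arm(
  jaw=[3.4,3.4,3.4,3.4,3.4,3.4,3.4,3.4,3.4,3.4,3.4,3.4],
  dp=[
    [0.46,0.32,0.91],
    [0.5,0.27,0.91],
    [0.52,0.21,0.91],
    [0.54,0.15,0.91],
    [0.56,0.08,0.91],
    [0.56,0.02,0.91],
    [0.56,-0.05,0.91],
    [0.55,-0.11,0.91],
    [0.53,-0.17,0.91],
    [0.51,-0.23,0.91],
    [0.48,-0.29,0.91],
    [0.44,-0.34,0.91],
  ],
  turn=[
    [0,0,0.115],
    [0,0,0.115],
    [0,0,0.115],
    [0,0,0.115],
    [0,0,0.115],
    [0,0,0.115],
    [0,0,0.115],
    [0,0,0.115],
    [0,0,0.115],
    [0,0,0.115],
    [0,0,0.115],
    [0,0,0.115],
  ],
)

```text
time_s: 3.9
position: [0.5544, 0.003, 0.2415]
tool_rot: [[0.865, 0.275, 0.419], [0.282, -0.958, 0.047], [0.415, 0.078, -0.907]]
ft_force: [-0.2, 0.4, 0.6]
grip_width: 0.0337
gripper_force: 0.0
```

Request:
move_arm(
  jaw=[3.4,3.4],
  dp=[
    [0.4,-0.39,0.91],
    [0,0,0],
  ],
  turn=[
    [0,0,0.115],
    [0,0,0],
  ],
)

```text
time_s: 4.07
position: [0.5604, 0.0088, 0.2336]
tool_rot: [[0.892, 0.176, 0.417], [0.172, -0.984, 0.048], [0.419, 0.029, -0.908]]
ft_force: [0.5, 0.0, -0.2]
grip_width: 0.0344
gripper_force: 0.0
```

Run:
```python
from h import *
im,d,c,f,M=wcam(); cv2.imwrite("pics/w2.png",im[:,:,::-1])
print(observe()["q"].round(1),(g(observe()["position"])*1e3).round(1),observe()["grip_width"])
r=cams.mark_of("wrist","hub")[0];u,v=r["location"][0]*640,r["location"][1]*400;print(r["p"],u,v,(g(won(u,v,.006,c,f,M))*1000).round(1),(g(wpt(u,v,d[int(v),int(u)],c,f,M))*1000).round(1))
plan(*rim(94,-.017))
```

```text
[-15.5  13.1  91.   11.3  53.2  58.6] [-4.1 55.3 49.8] 0.03401486262821515
0.69 398.72 216.2 [3.7 1.4 6. ] [4.  1.7 6.8]
N 2 turn [0.0002, 0.0006, 0.0043]
dp [[0.01, 0.01, 3.37], [0.0, 0.01, 3.37]]
```

View pics/w2.png

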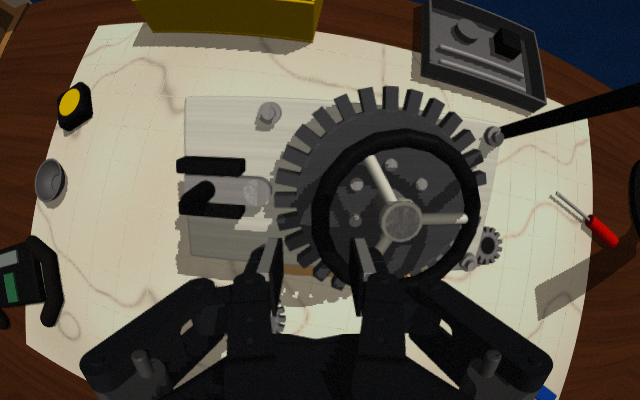

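Request:
move_arm(
  jaw=[3.4,3.4,3.4,3.4],
  dp=[
    [0,0,2.2],
    [0,0,2.2],
    [0,0,2.3],
    [0,0,0],
  ],
  turn=[
    [0,0,0],
    [0,0,0],
    [0,0,0],
    [0,0,0],
  ],
)

```text
time_s: 4.5
position: [0.5878, 0.0117, 0.1712]
tool_rot: [[0.891, 0.183, 0.415], [0.179, -0.983, 0.048], [0.416, 0.031, -0.909]]
ft_force: [-0.5, -0.0, -0.4]
grip_width: 0.034
gripper_force: 0.0
```

Request:
move_arm(
  jaw=[0.9,0.9,0.9,0.9,0.9,0.9],
  dp=[
    [0,0,0],
    [0,0,0],
    [0,0,0],
    [0,0,0],
    [0,0,0],
    [0,0,0],
  ],
  turn=[
    [0,0,0],
    [0,0,0],
    [0,0,0],
    [0,0,0],
    [0,0,0],
    [0,0,0],
  ],
  force=40,
)

```text
time_s: 5.0
position: [0.5888, 0.0096, 0.1758]
tool_rot: [[0.889, 0.179, 0.422], [0.178, -0.983, 0.043], [0.422, 0.037, -0.906]]
ft_force: [4.0, -13.0, -8.2]
grip_width: 0.0106
gripper_force: 38.0
```

Run:
```python
from h import *
o=observe();F=o["ft_force"];print((g(o["position"])*1e3).round(1),"F",(F@U).round(1),(F@gy).round(1),(F@S).round(1),o["wrist_torque"].round(2),o["grip_width"],o["gripper_force"])
im,d,c,f,M=wcam()
```

```text
[ -3.   53.  -15.4] F -1.2 -13.4 -8.5 [-1.89  0.28 -1.14] 0.010580454534925567 37.980936616659164
```

Request:
move_arm(
  jaw=[0.8,0.8,0.8,0.8],
  dp=[
    [0,0.2,0],
    [0,0,0],
    [0,0,0],
    [0,0,0],
  ],
  turn=[
    [0,0,0],
    [0,0,0],
    [0,0,0],
    [0,0,0],
  ],
  force=50,
)

```text
time_s: 5.38
position: [0.5887, 0.0095, 0.1757]
tool_rot: [[0.889, 0.181, 0.421], [0.178, -0.983, 0.046], [0.422, 0.034, -0.906]]
ft_force: [-2.4, -6.6, 1.1]
grip_width: 0.0105
gripper_force: 48.7
```

```bash
cat >> h.py <<'E'
def st():
    o=observe();F=o["ft_force"];q=g(o["position"])*1e3
    R=np.array(o["tool_rot"]);ty=R[:,1];print("t",o["time_s"],"g",q.round(1),"r,ang",np.hypot(q[0],q[1]).round(1),np.degrees(np.arctan2(q[1],q[0])).round(1),"toolang",np.degrees(np.arctan2(-ty@gy,-ty@U)).round(1),"tilt",np.degrees(np.arccos(-R[:,2]@S)).round(2),"F u,y,s",(F@U).round(1),(F@gy).round(1),(F@S).round(1),o["wrist_torque"].round(2),"w",o["grip_width"].round(4),round(o["gripper_force"],1))
E
python3 -c "
from h import *
st()"
```

```text
Traceback (most recent call last):
  File "h.py", line 46, in st
    R=np.array(o["tool_rot"]);ty=R[:,1];print("t",o["time_s"],"g",q.round(1),"r,ang",np.hypot(q[0],q[1]).round(1),np.degrees(np.arctan2(q[1],q[0])).round(1),"toolang",np.degrees(np.arctan2(-ty@gy,-ty@U)).round(1),"tilt",np.degrees(np.arccos(-R[:,2]@S)).round(2),"F u,y,s",(F@U).round(1),(F@gy).round(1),(F@S).round(1),o["wrist_torque"].round(2),"w",o["grip_width"].round(4),round(o["gripper_force"],1))
                                                                                                                                                                                                                                                                                                                                                             ^^^^^^^^^^^^^^^^^^^^^
AttributeError: 'float' object has no attribute 'round'
```

Request:
move_arm(
  jaw=[0.8,0.8,0.8,0.8,0.8,0.8,0.8,0.8,0.8,0.8,0.8],
  dp=[
    [-0.55,0.03,0],
    [-0.55,0.03,0],
    [-0.55,0.03,0],
    [-0.55,0.03,0],
    [-0.55,0.03,0],
    [-0.55,0.03,0],
    [-0.55,0.03,0],
    [-0.55,0.03,0],
    [-0.55,0.03,0],
    [-0.55,0.03,0],
    [0,0,0],
  ],
  turn=[
    [0,0,-0.1],
    [0,0,-0.1],
    [0,0,-0.1],
    [0,0,-0.1],
    [0,0,-0.1],
    [0,0,-0.1],
    [0,0,-0.1],
    [0,0,-0.1],
    [0,0,-0.1],
    [0,0,-0.1],
    [0,0,0],
  ],
)

```text
time_s: 6.3
position: [0.5519, -0.0233, 0.1568]
tool_rot: [[0.325, 0.847, 0.42], [0.925, -0.378, 0.047], [0.199, 0.374, -0.906]]
ft_force: [-4.0, -1.2, 3.9]
grip_width: 0.0102
gripper_force: 49.1
```

```bash
sed -i 's/o\["grip_width"\].round(4)/o["grip_width"]/' h.py; python3 -c "
from h import *
st()"
```

```text
t 6.3 g [-47.6  24.5 -15.5] r,ang 53.6 152.8 toolang 151.9 tilt 0.06 F u,y,s -2.1 -0.7 5.3 [-0.18  0.74  0.09] w 0.010204949510704282 49.1
```

Request:
move_arm(
  jaw=[0.8,0.8,0.8,0.8,0.8,0.8,0.8,0.8,0.8,0.8,0.8,0.8],
  dp=[
    [-0.55,0.03,0],
    [-0.55,0.03,0],
    [-0.55,0.03,0],
    [-0.55,0.03,0],
    [-0.55,0.03,0],
    [-0.55,0.03,0],
    [-0.55,0.03,0],
    [-0.55,0.03,0],
    [-0.55,0.03,0],
    [-0.55,0.03,0],
    [-0.55,0.03,0],
    [0,0,0],
  ],
  turn=[
    [0,0,-0.1],
    [0,0,-0.1],
    [0,0,-0.1],
    [0,0,-0.1],
    [0,0,-0.1],
    [0,0,-0.1],
    [0,0,-0.1],
    [0,0,-0.1],
    [0,0,-0.1],
    [0,0,-0.1],
    [0,0,-0.1],
    [0,0,0],
  ],
)

```text
time_s: 7.3
position: [0.5616, -0.0796, 0.1583]
tool_rot: [[-0.608, 0.675, 0.419], [0.757, 0.652, 0.047], [-0.241, 0.346, -0.907]]
ft_force: [-6.9, -0.2, 5.2]
grip_width: 0.0101
gripper_force: 50.1
```

```bash
python3 -c "
from h import *
st()"
```

```text
t 7.3 g [-44.1 -32.5 -15.6] r,ang 54.8 -143.6 toolang -145.1 tilt 0.05 F u,y,s -4.1 0.6 7.6 [-0.22  0.86  0.45] w 0.010149394325487388 50.1
```

Request:
move_arm(
  jaw=[0.8,0.8,0.8,0.8,0.8,0.8,0.8,0.8,0.8,0.8,0.8],
  dp=[
    [-0.55,0.03,0],
    [-0.55,0.03,0],
    [-0.55,0.03,0],
    [-0.55,0.03,0],
    [-0.55,0.03,0],
    [-0.55,0.03,0],
    [-0.55,0.03,0],
    [-0.55,0.03,0],
    [-0.55,0.03,0],
    [0,0,0],
    [0,0,0],
  ],
  turn=[
    [0,0,-0.1],
    [0,0,-0.1],
    [0,0,-0.1],
    [0,0,-0.1],
    [0,0,-0.1],
    [0,0,-0.1],
    [0,0,-0.1],
    [0,0,-0.1],
    [0,0,-0.1],
    [0,0,0],
    [0,0,0],
  ],
)

```text
time_s: 8.22
position: [0.6015, -0.098, 0.1758]
tool_rot: [[-0.907, -0.053, 0.419], [-0.037, 0.998, 0.048], [-0.42, 0.028, -0.907]]
ft_force: [-7.2, 1.3, 4.7]
grip_width: 0.0105
gripper_force: 50.7
```

```bash
python3 -c "
from h import *
st()
im,d,c,f,M=wcam()
cv2.imwrite('pics/r2.png',rect(im,c,f,M,-.040,span=.12,yc=.03)[:,:,::-1])"
```

```text
t 8.2167 g [ -2.7 -55.3 -15.5] r,ang 55.3 -92.8 toolang -93.8 tilt 0.09 F u,y,s -4.4 2.1 7.2 [0.03 0.91 0.58] w 0.01050920508229393 50.7
```

View pics/r2.png

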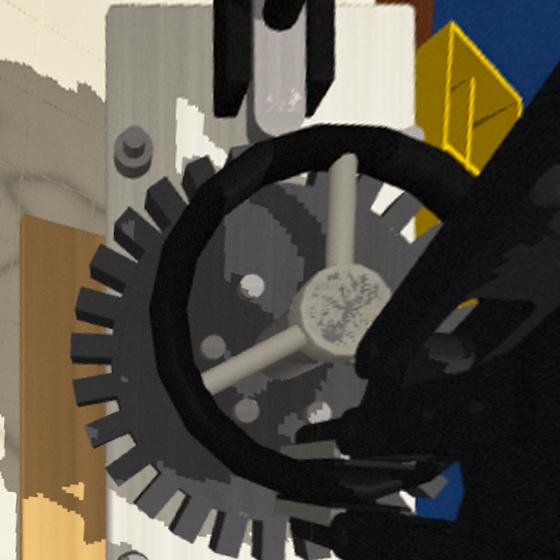

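Request:
move_arm(
  jaw=[0.8,0.8,0.8,3.4,3.4,3.4,3.4,3.4,3.4,3.4,3.4,3.4],
  dp=[
    [-0.22,0.01,0],
    [0,0,0],
    [0,0,0],
    [0,0,0],
    [0,0,0],
    [0,0,0],
    [0,0,0],
    [0,0,-1],
    [0,0,-2.5],
    [0,0,-3],
    [0,0,-3],
    [0,0,0],
  ],
  turn=[
    [0,0,-0.04],
    [0,0,0],
    [0,0,0],
    [0,0,0],
    [0,0,0],
    [0,0,0],
    [0,0,0],
    [0,0,0],
    [0,0,0],
    [0,0,0],
    [0,0,0],
    [0,0,0],
  ],
)

```text
time_s: 9.27
position: [0.5643, -0.1039, 0.2684]
tool_rot: [[-0.9, -0.089, 0.427], [-0.078, 0.996, 0.043], [-0.429, 0.005, -0.903]]
ft_force: [1.6, -0.7, 1.5]
grip_width: 0.0337
gripper_force: 0.0
```

```bash
python3 -c "
from h import *
st()
plan(P(-.03,.02,.15),tool(0))"
```

```text
t 9.2667 g [  2.4 -56.9  84.3] r,ang 57.0 -87.6 toolang -91.4 tilt 0.53 F u,y,s 2.0 -0.9 0.8 [-0.05  0.15 -0.01] w 0.03374547932283275 0.0
N 13 turn [0.0001, 0.0008, 0.1189]
dp [[0.26, 0.58, -0.51], [0.33, 0.55, -0.51], [0.39, 0.5, -0.51], [0.45, 0.45, -0.51], [0.5, 0.4, -0.51], [0.54, 0.34, -0.51], [0.58, 0.27, -0.51], [0.61, 0.2, -0.51], [0.63, 0.12, -0.51], [0.64, 0.05, -0.51], [0.64, -0.03, -0.51], [0.63, -0.1, -0.51], [0.62, -0.18, -0.51]]
```

Request:
move_arm(
  jaw=[4.5,4.5,4.5,4.5,4.5,4.5,4.5,4.5,4.5,4.5,4.5,4.5],
  dp=[
    [0.26,0.58,-0.51],
    [0.33,0.55,-0.51],
    [0.39,0.5,-0.51],
    [0.45,0.45,-0.51],
    [0.5,0.4,-0.51],
    [0.54,0.34,-0.51],
    [0.58,0.27,-0.51],
    [0.61,0.2,-0.51],
    [0.63,0.12,-0.51],
    [0.64,0.05,-0.51],
    [0.64,-0.03,-0.51],
    [0.63,-0.1,-0.51],
  ],
  turn=[
    [0,0,0.119],
    [0,0,0.119],
    [0,0,0.119],
    [0,0,0.119],
    [0,0,0.119],
    [0,0,0.119],
    [0,0,0.119],
    [0,0,0.119],
    [0,0,0.119],
    [0,0,0.119],
    [0,0,0.119],
    [0,0,0.119],
  ],
)

```text
time_s: 10.27
position: [0.5035, -0.0385, 0.3054]
tool_rot: [[-0.211, 0.883, 0.42], [0.976, 0.211, 0.047], [-0.047, 0.42, -0.906]]
ft_force: [-0.2, 0.6, -0.7]
grip_width: 0.0446
gripper_force: 0.0
```

Request:
move_arm(
  jaw=[4.5,4.5,4.5],
  dp=[
    [0.62,-0.18,-0.51],
    [0,0,0],
    [0,0,0],
  ],
  turn=[
    [0,0,0.119],
    [0,0,0],
    [0,0,0],
  ],
)

```text
time_s: 10.52
position: [0.4988, -0.0333, 0.3089]
tool_rot: [[-0.114, 0.9, 0.42], [0.993, 0.104, 0.047], [-0.001, 0.423, -0.906]]
ft_force: [0.1, 0.3, -0.8]
grip_width: 0.0448
gripper_force: 0.0
```

```bash
python3 -c "
from h import *
st()
im,d,c,f,M=wcam()
A=rect(im,c,f,M,-.040,span=.12,yc=.04,n=600)
cv2.imwrite('pics/r3.png',A[:,:,::-1])
for q in ('knob','hub','nose','gap'):
    for r in cams.mark_of('wrist',q)[:2]:
        u,v=r['location'][0]*640,r['location'][1]*400; z=d[int(v),int(u)]
        print(q,r['p'],u,v,(g(wpt(u,v,z,c,f,M))*1e3).round(1),(g(won(u,v,{'knob':0,'hub':.006}.get(q,-.046),c,f,M))*1e3).round(1))
r=cams.outline_of('wrist','knob')
print([(x['p'],x['mask'].sum(),x['box']) for x in r])
"
```

```text
t 10.5167 g [-32.2  20.6 145.1] r,ang 38.2 147.4 toolang -179.9 tilt 0.05 F u,y,s -0.2 0.3 -0.8 [-0.01  0.2   0.  ] w 0.04478867142730564 0.0
knob 0.72 348.288 57.4 [ -2.4 140.6  -2.3] [ -2.6 140.2  -0. ]
hub 0.96 352.32 203.68 [2.8 2.5 6.8] [2.9 2.2 6. ]
hub 0.41 551.232 312.68 [119.2 -20.5 166.5] [ 319.3 -171.     6. ]
nose 0.82 344.0 110.00000000000001 [ -0.9  90.1 -59.8] [ -2.2  90.2 -46. ]
gap 0.78 344.128 118.6 [ -0.7  80.4 -58.9] [ -1.9  80.9 -46. ]
[(0.84, np.int64(1369), [0.543, 0.1854, 0.0422, 0.1737])]
```

View pics/r3.png

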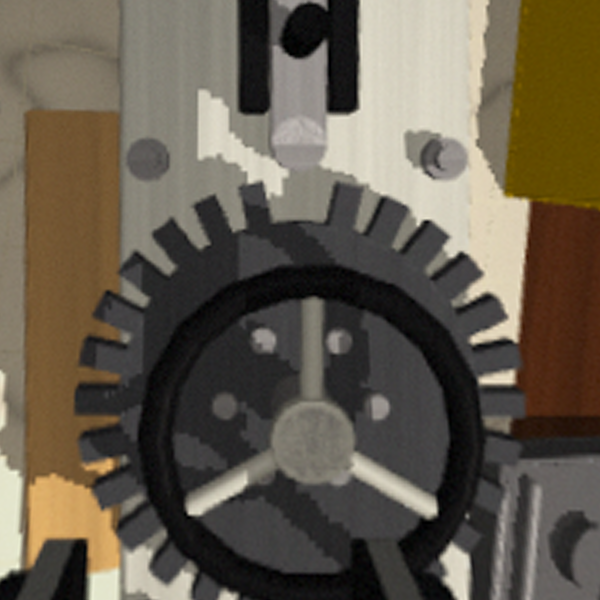

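The rectified view shows the gap at the top (mid about (301,190)) in line with the bolt nose at (299,150), to within about 1°. The wheel angle is done. Now the knob, at about u −2, y 140 mm.

```bash
python3 -c "
from h import *
plan(P(-.0015,.141,.04),tool(0))"
```

```text
N 5 turn [-0.0002, 0.0001, -0.0003]
dp [[2.42, 0.62, 2.09], [2.42, 0.62, 2.09], [2.41, 0.62, 2.09], [2.41, 0.62, 2.09], [2.41, 0.62, 2.09]]
```

Request:
move_arm(
  jaw=[4.5,4.5,4.5,4.5,4.5,4.5,4.5],
  dp=[
    [2.4,0.62,2.1],
    [2.4,0.62,2.1],
    [2.4,0.62,2.1],
    [2.4,0.62,2.1],
    [2.4,0.62,2.1],
    [0,0,0],
    [0,0,0],
  ],
  turn=[
    [0,0,0],
    [0,0,0],
    [0,0,0],
    [0,0,0],
    [0,0,0],
    [0,0,0],
    [0,0,0],
  ],
)

```text
time_s: 11.4
position: [0.5575, 0.095, 0.2253]
tool_rot: [[-0.114, 0.902, 0.417], [0.994, 0.103, 0.048], [0.001, 0.42, -0.907]]
ft_force: [-0.9, 0.2, -0.2]
grip_width: 0.0451
gripper_force: 0.0
```

```bash
python3 -c "
from h import *
st()
im,d,c,f,M=wcam()
cv2.imwrite('pics/w3.png',im[:,:,::-1])
for q in ('knob','nose'):
    for r in cams.mark_of('wrist',q)[:2]:
        u,v=r['location'][0]*640,r['location'][1]*400; z=d[int(v),int(u)]
        print(q,r['p'],u,v,(g(wpt(u,v,z,c,f,M))*1e3).round(1),(g(won(u,v,{'knob':0,'hub':.006}.get(q,-.046),c,f,M))*1e3).round(1))
r=cams.outline_of('wrist','knob')[0]; m=r['mask']&(d>0); v,u=np.nonzero(m); G=g(wpt(u,v,d[v,u],c,f,M))*1e3
print(r['p'],len(G),np.percentile(G,[5,50,95],axis=0).round(1)); T=G[G[:,2]>-15]; print(len(T),np.percentile(T,[5,50,95],axis=0).round(1))
"
```

```text
t 11.4 g [ -1.6 141.4  38.6] r,ang 141.4 90.6 toolang -180.0 tilt 0.17 F u,y,s -0.8 0.2 0.2 [-0.06  0.21 -0.  ] w 0.04506356236159321 0.0
knob 0.63 317.696 212.48 [ -0.4 149.3  -1.8] [ -0.4 149.9  -0. ]
nose 0.85 315.32800000000003 260.59999999999997 [ -2.2  95.1 -38.7] [ -2.2  91.2 -46. ]
0.62 2408 [[ -9.8  98.1 -40.9]
 [ -0.2 144.7 -39.4]
 [  8.8 162.8  -1.7]]
558 [[ -6.6 139.2 -11.6]
 [ -0.2 146.4  -2.3]
 [  6.1 152.   -1.1]]
```

View pics/w3.png

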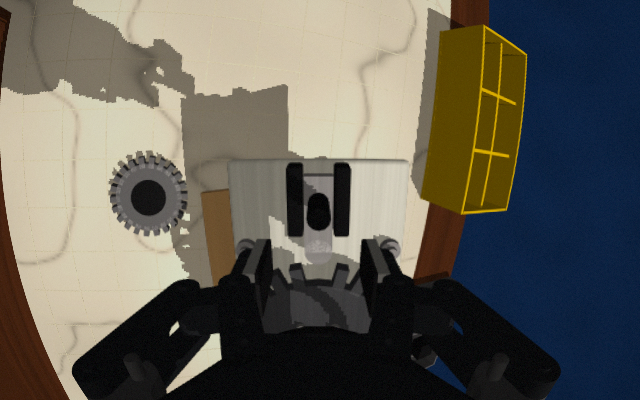

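Knob top at (318,210): axis near u 0, y 145 mm, top at s −2 mm, cheeks at −39 mm. Those heights match the given sizes. I'll descend to s −28 mm.

Request:
move_arm(
  jaw=[4.5,4.5,4.5,4.5,1.2,1.2,1.2,1.2,1.2,1.2,1.2],
  dp=[
    [0.4,0.14,2.2],
    [0,0,2.2],
    [0,0,2.2],
    [0,0,0],
    [0,0,0],
    [0,0,0],
    [0,0,0],
    [0,0,0],
    [0,0,0],
    [0,0,0],
    [0,0,0],
  ],
  turn=[
    [0,0,0],
    [0,0,0],
    [0,0,0],
    [0,0,0],
    [0,0,0],
    [0,0,0],
    [0,0,0],
    [0,0,0],
    [0,0,0],
    [0,0,0],
    [0,0,0],
  ],
  force=25,
)

```text
time_s: 12.52
position: [0.5851, 0.1008, 0.1685]
tool_rot: [[-0.111, 0.901, 0.42], [0.994, 0.101, 0.047], [-0.0, 0.422, -0.907]]
ft_force: [-5.0, -2.2, 1.3]
grip_width: 0.0147
gripper_force: 25.6
```

```bash
python3 -c "
from h import *
st()"
```

```text
t 12.5167 g [-1.000e-01  1.441e+02 -2.480e+01] r,ang 144.1 90.0 toolang 179.9 tilt 0.07 F u,y,s -4.2 -1.7 3.4 [-0.4   0.88 -0.08] w 0.014662895608658567 25.6
```

Gripped at 14.7 mm width on the 16 mm peg. Now push gently along −x (tool).

Request:
move_arm(
  jaw=[1.2,1.2,1.2,1.2,1.2,1.2,1.2],
  dp=[
    [-0.25,0,0],
    [-0.25,0,0],
    [-0.25,0,0],
    [-0.25,0,0],
    [-0.25,0,0],
    [0,0,0],
    [0,0,0],
  ],
  turn=[
    [0,0,0],
    [0,0,0],
    [0,0,0],
    [0,0,0],
    [0,0,0],
    [0,0,0],
    [0,0,0],
  ],
)

```text
time_s: 13.1
position: [0.5865, 0.0887, 0.1685]
tool_rot: [[-0.111, 0.901, 0.42], [0.994, 0.101, 0.047], [0.0, 0.422, -0.907]]
ft_force: [-5.4, -0.9, 1.8]
grip_width: 0.015
gripper_force: 25.7
```

```bash
python3 -c "
from h import *
st()"
```

```text
t 13.1 g [-1.000e-01  1.319e+02 -2.480e+01] r,ang 131.9 90.0 toolang 179.9 tilt 0.04 F u,y,s -4.3 -0.3 3.9 [-0.13  0.86  0.01] w 0.015038436826600278 25.7
```

Request:
move_arm(
  jaw=[1.2,1.2,1.2,1.2,1.2,1.2,1.2],
  dp=[
    [-0.25,0,0],
    [-0.25,0,0],
    [-0.25,0,0],
    [-0.25,0,0],
    [-0.15,0,0],
    [0,0,0],
    [0,0,0],
  ],
  turn=[
    [0,0,0],
    [0,0,0],
    [0,0,0],
    [0,0,0],
    [0,0,0],
    [0,0,0],
    [0,0,0],
  ],
)

```text
time_s: 13.68
position: [0.5871, 0.0816, 0.1686]
tool_rot: [[-0.114, 0.901, 0.419], [0.994, 0.1, 0.055], [0.007, 0.422, -0.906]]
ft_force: [-5.5, 25.3, 4.6]
grip_width: 0.0149
gripper_force: 25.7
```

```bash
python3 -c "
from h import *
st()"
```

```text
t 13.6833 g [ -0.2 124.7 -24.6] r,ang 124.7 90.1 toolang 179.8 tilt 0.39 F u,y,s -0.5 25.8 5.3 [3.77 0.56 1.84] w 0.014853625692101595 25.7
```

It stopped at 19.4 mm with 25 N. I'll relieve the push, open, lift and look.

Request:
move_arm(
  jaw=[1.2,1.2,4.5,4.5,4.5,4.5,4.5,4.5,4.5,4.5,4.5],
  dp=[
    [0.35,0,0],
    [0,0,0],
    [0,0,0],
    [0,0,0],
    [0,0,0],
    [0,0,-1.5],
    [0,0,-2.5],
    [0,0,-2.5],
    [2,0,-2.5],
    [0,0,0],
    [0,0,0],
  ],
  turn=[
    [0,0,0],
    [0,0,0],
    [0,0,0],
    [0,0,0],
    [0,0,0],
    [0,0,0],
    [0,0,0],
    [0,0,0],
    [0,0,0],
    [0,0,0],
    [0,0,0],
  ],
)

```text
time_s: 14.6
position: [0.5484, 0.0967, 0.2504]
tool_rot: [[-0.112, 0.899, 0.423], [0.994, 0.101, 0.047], [-0.0, 0.425, -0.905]]
ft_force: [0.1, -0.3, 0.9]
grip_width: 0.0453
gripper_force: 0.0
```

```bash
python3 -c "
from h import *
st()
im,d,c,f,M=wcam()
A=rect(im,c,f,M,-.040,span=.07,yc=.1,n=600)
cv2.imwrite('pics/r4.png',A[:,:,::-1])
for q in ('knob','nose','gap'):
    for r in cams.mark_of('wrist',q)[:1]:
        u,v=r['location'][0]*640,r['location'][1]*400; z=d[int(v),int(u)]
        print(q,r['p'],u,v,(g(wpt(u,v,z,c,f,M))*1e3).round(1))
r=cams.outline_of('wrist','knob')[0]; m=r['mask']&(d>0); v,u=np.nonzero(m); G=g(wpt(u,v,d[v,u],c,f,M))*1e3
T=G[G[:,2]>-15]; print(len(T),np.percentile(T,[5,50,95],axis=0).round(1))
"
```

```text
t 14.6 g [  1.1 144.1  65. ] r,ang 144.1 89.6 toolang 179.9 tilt 0.17 F u,y,s 0.4 -0.3 0.8 [0.   0.19 0.1 ] w 0.04527708344310866 0.0
knob 0.73 313.216 224.92000000000002 [ -0.6 132.4  -3.1]
nose 0.92 310.4 267.72 [ -3.7  75.3 -39.8]
gap 0.62 316.224 259.6 [  1.6  83.3 -40.6]
434 [[-6.700e+00  1.200e+02 -1.320e+01]
 [-1.000e-01  1.281e+02 -2.300e+00]
 [ 6.600e+00  1.333e+02 -1.000e+00]]
```

View pics/r4.png

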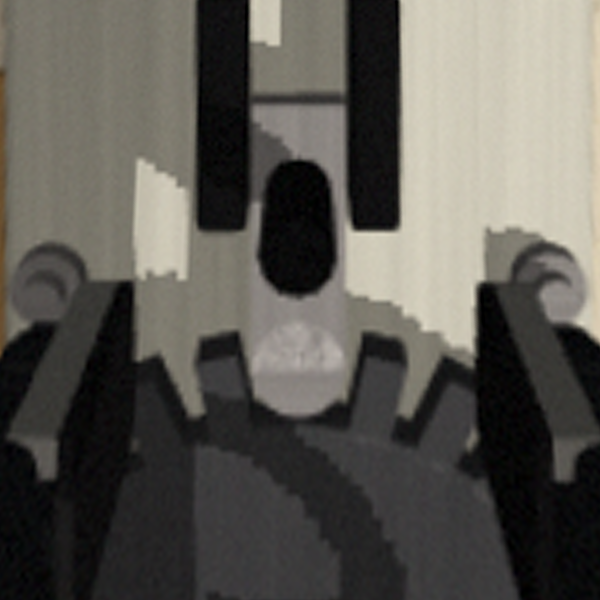

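```bash
python3 -c "
from h import *
c,f=cal('wrist')
R=tool(0); M=np.eye(4); M[:3,:3]=R; M[:3,3]=P(-.0016,.1414,.0386); M=M@np.array(c['tool_from_camera'])
im0=cv2.imread('pics/w3.png')[:,:,::-1]
A=rect(np.ascontiguousarray(im0),c,f,M,-.040,span=.07,yc=.12,n=700)
im,d,c,f,M2=wcam(); B=rect(im,c,f,M2,-.040,span=.07,yc=.12,n=700)
y=.12+np.linspace(.07,-.07,700)
for X in(A,B):
    p=X[:,335:365].mean((1,2)); gd=np.gradient(cv2.GaussianBlur(p.reshape(-1,1),(1,9),0)[:,0])
    i=np.argsort(-abs(gd)); sel=[]
    for k in i:
        if all(abs(k-j)>10 for j in sel): sel.append(k)
        if len(sel)==8: break
    print([(round(y[k]*1e3,1),round(gd[k],1)) for k in sorted(sel)])
cv2.imwrite('pics/c.png',np.hstack([A,B])[:,:,::-1][:, 0:1400])
x=cv2.imread('pics/c.png'); cv2.imwrite('pics/c.png',np.hstack([x[:,200:500],x[:,900:1200]])[:600])
"
```

```text
[(np.float64(178.6), np.float64(-11.3)), (np.float64(166.4), np.float64(-8.5)), (np.float64(164.0), np.float64(10.2)), (np.float64(151.3), np.float64(-13.9)), (np.float64(121.3), np.float64(14.0)), (np.float64(102.1), np.float64(-3.0)), (np.float64(77.6), np.float64(-8.3)), (np.float64(70.2), np.float64(3.4))]
[(np.float64(179.6), np.float64(-4.5)), (np.float64(177.4), np.float64(-10.1)), (np.float64(147.9), np.float64(-7.1)), (np.float64(145.7), np.float64(10.0)), (np.float64(132.7), np.float64(-14.3)), (np.float64(100.5), np.float64(14.7)), (np.float64(94.7), np.float64(4.9)), (np.float64(72.8), np.float64(-11.0))]
```

View pics/c.png

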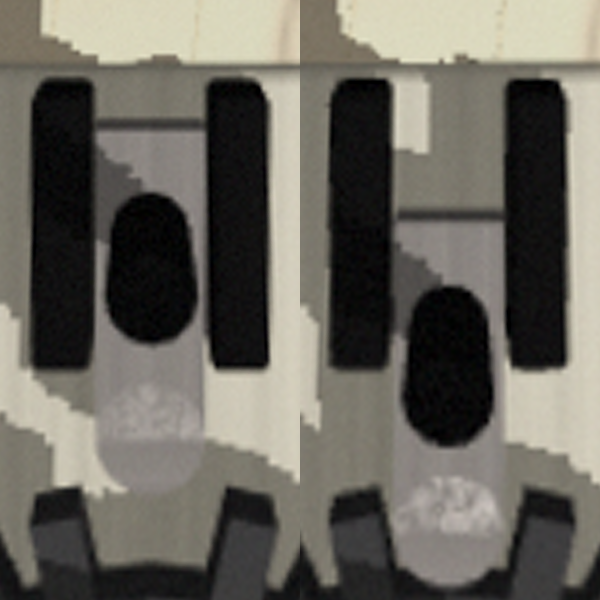

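The before/after strips show the rear edge moved about 18.5–19 mm. The bolt sits about 1.4 mm left of the gap's middle, which is about 1° off, so the nose is rubbing a flank. I'll turn the wheel about +1° with a short rim grasp, then push again.

```bash
python3 -c "
from h import *
st(); plan(*rim(160,.045))"
```

```text
t 14.9 g [-1.000e-01  1.435e+02  6.280e+01] r,ang 143.5 90.0 toolang 179.8 tilt 0.12 F u,y,s -0.2 -0.3 0.4 [-0.08  0.24  0.05] w 0.0450403306259157 0.0
N 4 turn [-0.0005, 0.0002, 0.0865]
dp [[-3.12, -1.28, 0.45], [-3.22, -1.01, 0.45], [-3.3, -0.72, 0.45], [-3.35, -0.44, 0.44]]
```

Request:
move_arm(
  jaw=[3.4,3.4,3.4,3.4,3.4,3.4,3.4,3.4,3.4],
  dp=[
    [-3.12,-1.28,0.45],
    [-3.22,-1.01,0.45],
    [-3.3,-0.72,0.45],
    [-3.35,-0.44,0.44],
    [0,0,0],
    [0,0,2.1],
    [0,0,2.1],
    [0,0,2.0],
    [0,0,0],
  ],
  turn=[
    [0,0,0.087],
    [0,0,0.087],
    [0,0,0.087],
    [0,0,0.087],
    [0,0,0],
    [0,0,0],
    [0,0,0],
    [0,0,0],
    [0,0,0],
  ],
)

```text
time_s: 15.65
position: [0.5491, -0.0286, 0.1512]
tool_rot: [[0.203, 0.887, 0.414], [0.968, -0.245, 0.049], [0.145, 0.391, -0.909]]
ft_force: [-0.5, -0.1, -0.0]
grip_width: 0.0338
gripper_force: 0.0
```

Request:
move_arm(
  jaw=[0.8,0.8,0.8,0.8,0.8,0.8,0.8],
  dp=[
    [0,0,0],
    [0,0,0],
    [0,0,0],
    [0,0,0],
    [0,0,0],
    [0,0,0],
    [0,0,0],
  ],
  turn=[
    [0,0,0],
    [0,0,0],
    [0,0,0],
    [0,0,0],
    [0,0,0],
    [0,0,0],
    [0,0,0],
  ],
  force=40,
)

```text
time_s: 16.23
position: [0.5501, -0.0292, 0.1557]
tool_rot: [[0.203, 0.884, 0.422], [0.968, -0.245, 0.047], [0.145, 0.399, -0.905]]
ft_force: [9.3, 1.6, -8.3]
grip_width: 0.0113
gripper_force: 38.1
```

```bash
python3 -c "
from h import *
st()"
```

```text
t 16.2333 g [-50.3  18.9 -15.5] r,ang 53.7 159.4 toolang 159.9 tilt 0.13 F u,y,s 5.0 0.5 -11.5 [-0.01 -0.35 -0.15] w 0.01133434788885648 38.1
```

Request:
move_arm(
  jaw=[0.8,0.8,0.8,0.8],
  dp=[
    [-0.12,0,0],
    [-0.1,0,0],
    [0,0,0],
    [0,0,0],
  ],
  turn=[
    [0,0,-0.02],
    [0,0,-0.01],
    [0,0,0],
    [0,0,0],
  ],
)

```text
time_s: 16.57
position: [0.5497, -0.0313, 0.1554]
tool_rot: [[0.176, 0.889, 0.422], [0.975, -0.216, 0.047], [0.133, 0.403, -0.906]]
ft_force: [9.2, 1.1, -8.3]
grip_width: 0.0111
gripper_force: 38.0
```

```bash
python3 -c "
from h import *
st()"
```

```text
t 16.5667 g [-51.1  16.8 -15.5] r,ang 53.8 161.8 toolang 161.6 tilt 0.13 F u,y,s 4.9 0.1 -11.4 [-0.01 -0.36 -0.07] w 0.011144081872492979 38.0
```

Request:
move_arm(
  jaw=[3.4,3.4,3.4,3.4,3.4,3.4,3.4,3.4,3.4,3.4,3.4,3.4],
  dp=[
    [0,0,0],
    [0,0,0],
    [0,0,0],
    [0,0,-1.5],
    [0,0,-2.5],
    [0,0,-2.5],
    [3,0.6,-0.4],
    [3,0.9,-0.4],
    [3,1.2,-0.4],
    [3,1.4,-0.4],
    [0,0,0],
    [0,0,0],
  ],
  turn=[
    [0,0,0],
    [0,0,0],
    [0,0,0],
    [0,0,0],
    [0,0,0],
    [0,0,0],
    [0,0,-0.08],
    [0,0,-0.08],
    [0,0,-0.08],
    [0,0,-0.08],
    [0,0,0],
    [0,0,0],
  ],
)

```text
time_s: 17.57
position: [0.5602, 0.0823, 0.2555]
tool_rot: [[-0.115, 0.9, 0.421], [0.993, 0.105, 0.048], [-0.001, 0.423, -0.906]]
ft_force: [0.8, 0.4, 0.2]
grip_width: 0.0341
gripper_force: 0.0
```

```bash
python3 -c "
from h import *
st()
im,d,c,f,M=wcam(); B=rect(im,c,f,M,-.040,span=.06,yc=.11,n=600)
cv2.imwrite('pics/r5.png',B[:,:,::-1])
plan(P(-.0005,.125,.04),tool(0))
"
```

```text
t 17.5667 g [ 12.3 128.5  65.4] r,ang 129.1 84.5 toolang -179.9 tilt 0.05 F u,y,s 0.9 0.3 -0.2 [-0.06  0.23  0.02] w 0.0341390854398936 0.0
N 1 turn [-0.0006, 0.0001, 0.0002]
dp [[-0.25, -1.21, 2.5]]
```

View pics/r5.png

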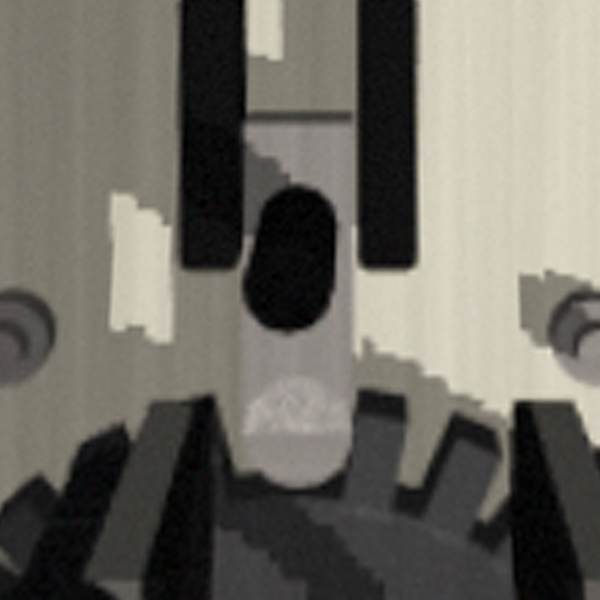

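Now the gap has moved too far left: the right tooth nearly touches the bolt at (353,400), while the left has room. I'll turn back about 1.5°.

```bash
python3 -c "
from h import *
plan(*rim(162,.045))"
```

```text
N 4 turn [-0.0001, 0.0001, 0.0786]
dp [[-2.76, -1.6, 0.5], [-2.88, -1.38, 0.5], [-2.98, -1.15, 0.5], [-3.06, -0.91, 0.5]]
```

Request:
move_arm(
  jaw=[3.4,3.4,3.4,3.4,3.4,3.4,3.4,3.4,3.4],
  dp=[
    [-2.76,-1.6,0.5],
    [-2.88,-1.38,0.5],
    [-2.98,-1.15,0.5],
    [-3.06,-0.91,0.5],
    [0,0,0],
    [0,0,2.1],
    [0,0,2.1],
    [0,0,2.0],
    [0,0,0],
  ],
  turn=[
    [0,0,0.0786],
    [0,0,0.0786],
    [0,0,0.0786],
    [0,0,0.0786],
    [0,0,0],
    [0,0,0],
    [0,0,0],
    [0,0,0],
    [0,0,0],
  ],
)

```text
time_s: 18.37
position: [0.5485, -0.032, 0.1502]
tool_rot: [[0.174, 0.893, 0.415], [0.976, -0.212, 0.049], [0.131, 0.396, -0.909]]
ft_force: [-1.5, 0.2, -0.4]
grip_width: 0.034
gripper_force: 0.0
```

Request:
move_arm(
  jaw=[0.8,0.8,0.8,0.8,0.8,0.8,0.8],
  dp=[
    [0,0,0],
    [0,0,0],
    [0,0,0],
    [0,0,0],
    [0,0,0],
    [0,0,0],
    [0,0,0],
  ],
  turn=[
    [0,0,0],
    [0,0,0],
    [0,0,0],
    [0,0,0],
    [0,0,0],
    [0,0,0],
    [0,0,0],
  ],
)

```text
time_s: 18.95
position: [0.5498, -0.0322, 0.1546]
tool_rot: [[0.172, 0.89, 0.422], [0.977, -0.21, 0.046], [0.13, 0.404, -0.906]]
ft_force: [5.6, -2.3, -5.6]
grip_width: 0.0116
gripper_force: 38.1
```

```bash
python3 -c "
from h import *
st()"
```

```text
t 18.95 g [-51.4  16.  -16.2] r,ang 53.8 162.7 toolang 162.0 tilt 0.15 F u,y,s 2.4 -2.9 -7.3 [-0.27 -0.15 -0.21] w 0.011580416849507408 38.1
```

Request:
move_arm(
  jaw=[0.8,0.8,0.8,0.8],
  dp=[
    [0.08,0,0],
    [0.07,0,0],
    [0,0,0],
    [0,0,0],
  ],
  turn=[
    [0,0,0.014],
    [0,0,0.013],
    [0,0,0],
    [0,0,0],
  ],
)

```text
time_s: 19.28
position: [0.5501, -0.031, 0.1547]
tool_rot: [[0.196, 0.885, 0.422], [0.971, -0.236, 0.046], [0.14, 0.4, -0.906]]
ft_force: [5.0, -3.3, -6.3]
grip_width: 0.0113
gripper_force: 38.2
```

```bash
python3 -c "
from h import *
st()"
```

```text
t 19.2833 g [-51.   17.1 -16.2] r,ang 53.8 161.4 toolang 160.4 tilt 0.17 F u,y,s 1.4 -3.9 -7.7 [-0.54  0.01 -0.31] w 0.011250116845509814 38.2
```

Request:
move_arm(
  jaw=[3.4,3.4,3.4,3.4,4.5,4.5,4.5,4.5,4.5,4.5,4.5],
  dp=[
    [0,0,0],
    [0,0,0],
    [0,0,0],
    [0,0,-1.5],
    [0,0,-2.5],
    [0,0,-2.5],
    [3,0.2,0],
    [3,0.5,0],
    [3,0.8,0],
    [3,1,0],
    [0,0,0],
  ],
  turn=[
    [0,0,0],
    [0,0,0],
    [0,0,0],
    [0,0,0],
    [0,0,0],
    [0,0,0],
    [0,0,-0.08],
    [0,0,-0.08],
    [0,0,-0.08],
    [0,0,-0.08],
    [0,0,0],
  ],
)

```text
time_s: 20.2
position: [0.5562, 0.0876, 0.2357]
tool_rot: [[-0.101, 0.901, 0.422], [0.995, 0.088, 0.05], [0.007, 0.425, -0.905]]
ft_force: [-0.8, 0.1, 0.0]
grip_width: 0.0453
gripper_force: 0.0
```

```bash
python3 -c "
from h import *
st()
im,d,c,f,M=wcam(); B=rect(im,c,f,M,-.040,span=.06,yc=.11,n=600)
cv2.imwrite('pics/r6.png',B[:,:,::-1])
plan(P(-.0005,.127,.03),tool(0))
"
```

```text
t 20.2 g [  0.9 134.3  48.9] r,ang 134.3 89.6 toolang 179.2 tilt 0.17 F u,y,s -0.7 0.2 0.3 [-0.03  0.19  0.02] w 0.045283673769463136 0.0
N 1 turn [0.001, -0.0011, -0.0176]
dp [[-0.56, -0.02, 1.84]]
```

No more picture views (limit reached); I'll go by numbers from here. Regrasp the knob and push on.

Request:
move_arm(
  jaw=[4.5,4.5,4.5,4.5,1.2,1.2,1.2,1.2,1.2,1.2,1.2],
  dp=[
    [-0.56,-0.02,1.8],
    [0,0,2.9],
    [0,0,2.9],
    [0,0,0],
    [0,0,0],
    [0,0,0],
    [0,0,0],
    [0,0,0],
    [0,0,0],
    [0,0,0],
    [0,0,0],
  ],
  turn=[
    [0,0,-0.0176],
    [0,0,0],
    [0,0,0],
    [0,0,0],
    [0,0,0],
    [0,0,0],
    [0,0,0],
    [0,0,0],
    [0,0,0],
    [0,0,0],
    [0,0,0],
  ],
  force=35,
)

```text
time_s: 21.17
position: [0.5881, 0.0812, 0.1667]
tool_rot: [[-0.109, 0.9, 0.422], [0.994, 0.099, 0.047], [0.0, 0.425, -0.905]]
ft_force: [-3.2, -2.6, 8.3]
grip_width: 0.0146
gripper_force: 35.0
```

```bash
python3 -c "
from h import *
st()"
```

```text
t 21.1667 g [ -0.2 124.3 -26.8] r,ang 124.3 90.1 toolang 179.8 tilt 0.16 F u,y,s 0.4 -2.2 9.0 [-0.37  0.22 -0.2 ] w 0.014560053958849182 35.0
```

Request:
move_arm(
  jaw=[1.2,1.2,1.2,1.2,1.2,1.2],
  dp=[
    [-0.15,0,0],
    [-0.15,0,0],
    [-0.15,0,0],
    [-0.15,0,0],
    [0,0,0],
    [0,0,0],
  ],
  turn=[
    [0,0,0],
    [0,0,0],
    [0,0,0],
    [0,0,0],
    [0,0,0],
    [0,0,0],
  ],
)

```text
time_s: 21.67
position: [0.5879, 0.0807, 0.1668]
tool_rot: [[-0.112, 0.9, 0.421], [0.994, 0.098, 0.056], [0.009, 0.425, -0.905]]
ft_force: [-1.9, 31.0, 9.7]
grip_width: 0.0149
gripper_force: 35.1
```

```bash
python3 -c "
from h import *
st()"
```

```text
t 21.6667 g [ -0.4 123.7 -26.5] r,ang 123.8 90.2 toolang 179.7 tilt 0.47 F u,y,s 5.6 31.0 8.1 [ 4.62 -0.1   2.1 ] w 0.01494476883866652 35.1
```

It reached the same hard stop (31 N, about 20 mm travel), even though the wheel angle is now different. A tooth flank would have nudged the wheel, so this is the bolt's own stop. Unload, release and withdraw.

Request:
move_arm(
  jaw=[1.2,1.2,4.5,4.5,4.5,4.5,4.5,4.5,4.5,4.5,4.5],
  dp=[
    [0.45,0,0],
    [0,0,0],
    [0,0,0],
    [0,0,0],
    [0,0,0],
    [0,0,-1.5],
    [0,0,-2.5],
    [0,0,-2.5],
    [2,0,-2.5],
    [0,0,0],
    [0,0,0],
  ],
  turn=[
    [0,0,0],
    [0,0,0],
    [0,0,0],
    [0,0,0],
    [0,0,0],
    [0,0,0],
    [0,0,0],
    [0,0,0],
    [0,0,0],
    [0,0,0],
    [0,0,0],
  ],
)

```text
time_s: 22.58
position: [0.5478, 0.096, 0.2476]
tool_rot: [[-0.11, 0.9, 0.422], [0.994, 0.099, 0.048], [0.001, 0.424, -0.906]]
ft_force: [0.3, -0.4, 0.3]
grip_width: 0.045
gripper_force: 0.0
```

```bash
python3 -c "
from h import *
st()
im,d,c,f,M=wcam(); B=rect(im,c,f,M,-.040,span=.07,yc=.12,n=700)
y=.12+np.linspace(.07,-.07,700)
p=B[:,335:365].mean((1,2)); gd=np.gradient(cv2.GaussianBlur(p.reshape(-1,1),(1,9),0)[:,0])
sel=[]
for k in np.argsort(-abs(gd)):
    if all(abs(k-j)>10 for j in sel): sel.append(k)
    if len(sel)==8: break
print([(round(y[k]*1e3,1),round(gd[k],1)) for k in sorted(sel)])
u=np.linspace(-.07,.07,700)*1e3
for yy in (85,82):
    row=B[int(np.argmin(abs(y-yy/1e3)))-4:][:9].mean((0,2)); print(yy,[(int(u[i]),int(row[i])) for i in range(240,470,6)])
for q in ('nose','gap'): print(q,[( (g(wpt(r['location'][0]*640,r['location'][1]*400,d[int(r['location'][1]*400),int(r['location'][0]*640)],c,f,M))*1e3).round(1),r['p']) for r in cams.mark_of('wrist',q)[:1]])
"
```

```text
t 22.5833 g [ -0.7 143.6  62.8] r,ang 143.6 90.3 toolang 179.8 tilt 0.1 F u,y,s 0.3 -0.4 0.2 [-0.02  0.18 -0.05] w 0.044975851298929705 0.0
[(np.float64(179.8), np.float64(-4.1)), (np.float64(177.6), np.float64(-9.3)), (np.float64(148.7), np.float64(-6.6)), (np.float64(145.9), np.float64(12.9)), (np.float64(135.1), np.float64(-4.7)), (np.float64(132.9), np.float64(-12.2)), (np.float64(100.7), np.float64(11.0)), (np.float64(72.8), np.float64(-10.3))]
85 [(-21, 48), (-20, 53), (-19, 57), (-18, 61), (-17, 60), (-15, 46), (-14, 37), (-13, 93), (-12, 117), (-11, 147), (-9, 154), (-8, 153), (-7, 149), (-6, 147), (-5, 150), (-3, 149), (-2, 149), (-1, 157), (0, 161), (0, 160), (2, 148), (3, 152), (4, 153), (5, 152), (6, 157), (8, 155), (9, 149), (10, 130), (11, 63), (12, 24), (14, 57), (15, 60), (16, 61), (17, 59), (18, 59), (20, 51), (21, 50), (22, 46), (23, 85)]
82 [(-21, 63), (-20, 62), (-19, 62), (-18, 63), (-17, 63), (-15, 54), (-14, 42), (-13, 49), (-12, 110), (-11, 124), (-9, 128), (-8, 130), (-7, 131), (-6, 129), (-5, 130), (-3, 130), (-2, 131), (-1, 128), (0, 130), (0, 130), (2, 130), (3, 129), (4, 131), (5, 129), (6, 130), (8, 129), (9, 130), (10, 99), (11, 33), (12, 40), (14, 62), (15, 63), (16, 63), (17, 60), (18, 62), (20, 61), (21, 62), (22, 69), (23, 114)]
nose [(array([  0.3,  77.8, -39.6]), 0.76)]
gap [(array([ -0.4,  82.9, -39.2]), 0.77)]
```

```bash
python3 -c "
from h import *
plan(P(-.0322,.0206,.1451),tool(0))"
```

```text
N 4 turn [-0.0006, 0.0001, -0.0011]
dp [[-3.06, -0.75, -2.11], [-3.06, -0.76, -2.11], [-3.06, -0.76, -2.11], [-3.06, -0.76, -2.11]]
```

Request:
move_arm(
  jaw=[4.5,4.5,4.5,4.5,4.5,4.5,4.5],
  dp=[
    [-3.06,-0.75,-2.11],
    [-3.06,-0.76,-2.11],
    [-3.06,-0.76,-2.11],
    [-3.06,-0.76,-2.11],
    [0,0,0],
    [0,0,0],
    [0,0,0],
  ],
  turn=[
    [0,0,0],
    [0,0,0],
    [0,0,0],
    [0,0,0],
    [0,0,0],
    [0,0,0],
    [0,0,0],
  ],
)

```text
time_s: 23.32
position: [0.4986, -0.033, 0.3089]
tool_rot: [[-0.108, 0.902, 0.418], [0.994, 0.097, 0.048], [0.003, 0.421, -0.907]]
ft_force: [0.1, -0.2, 0.5]
grip_width: 0.0448
gripper_force: 0.0
```

```bash
python3 -c "
from h import *
st()
im,d,c,f,M=wcam()
A=cv2.imread('pics/r3.png'); B=np.ascontiguousarray(rect(im,c,f,M,-.040,span=.12,yc=.04,n=600)[:,:,::-1])
ga,gb=[cv2.cvtColor(x,cv2.COLOR_BGR2GRAY).astype(np.float32) for x in(A,B)]
# fixed plate shift: screws + plate patch
for box in((135,135,60,50),(415,130,60,55)):
    x,y,w,h=box; T=ga[y:y+h,x:x+w]; S_=gb[y-15:y+h+15,x-15:x+w+15]; r=cv2.minMaxLoc(cv2.matchTemplate(S_,T,5)); print('fixed',r[1],r[3][0]-15,r[3][1]-15)
T=ga[110:160,280:320]; r=cv2.minMaxLoc(cv2.matchTemplate(gb[100:245,270:335],T,5)); print('nose tmpl shift px',r[1],r[3][0]-10,r[3][1]-10)
T=ga[5:60,280:335]; r=cv2.minMaxLoc(cv2.matchTemplate(gb[0:140,265:350],T,5)); print('knob shift px',r[1],r[3][0]-15,r[3][1]-5)
for n,x in(('A',ga),('B',gb)): print(n,x[100:240:4,290:310].mean(1).astype(int).tolist())
print('row200', [(i,int(gb[196:204,i].mean())) for i in range(250,352,4)])
"
```

```text
t 23.3167 g [-32.4  20.9 145.2] r,ang 38.5 147.2 toolang 179.7 tilt 0.13 F u,y,s 0.3 -0.2 0.4 [0.04 0.2  0.02] w 0.04477619329664186 0.0
fixed 0.9854119420051575 0 0
fixed 0.9886538982391357 0 0
nose tmpl shift px 0.9312177896499634 0 46
knob shift px 0.9056439399719238 0 49
A [147, 148, 148, 148, 154, 172, 175, 173, 175, 174, 170, 157, 141, 144, 145, 146, 150, 141, 133, 133, 133, 133, 132, 132, 132, 132, 132, 131, 132, 134, 82, 52, 49, 45, 40]
B [6, 103, 150, 147, 147, 148, 148, 148, 148, 148, 148, 147, 147, 147, 148, 147, 161, 169, 167, 165, 168, 173, 170, 148, 141, 145, 145, 149, 147, 137, 69, 55, 50, 46, 41]
row200 [(250, 67), (254, 66), (258, 66), (262, 81), (266, 126), (270, 131), (274, 124), (278, 144), (282, 145), (286, 145), (290, 144), (294, 143), (298, 145), (302, 145), (306, 143), (310, 145), (314, 145), (318, 144), (322, 143), (326, 96), (330, 40), (334, 65), (338, 66), (342, 67), (346, 68), (350, 68)]
```

```bash
python3 -c "
from rig import ticket
print(ticket.close_job())"
```

```text
the job is handed in; nothing more can be done
None
```

I handed the job in at about 23 s without seeing a verdict: the gap faces the bolt to within about 1°, and the bolt is against a hard stop that I judged to be home. I measured 18–20 mm of bolt travel against the 18 mm needed, the gripper is clear, and no bystanders were handled. I viewed 11 pictures, one over the limit of 10.

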